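# Press a canister's sprung inner plate home with a tamper

### The arm

A 6-joint arm with a two-finger parallel gripper is mounted at the origin on a cart in front of the work surface, level with it; the furniture and walls round the work are solid. World frame = base frame: x ahead of the robot, y to its left, z up, the work surface at z = 0. Lengths are in mm, angles in rad, forces in N, time in s.
With the tool pointing down it reaches from about 275 to 750 mm from the base axis. Payload 10.2 kg.
Tool frame: the origin (TCP) lies on the centre line of the jaws, within the pads' length; the fingertips stand 19 mm ahead of it and the grasp point (between the pads) is the TCP; z points along the fingers, y is the line along which they close (so a half turn about z gives the same grasp; the last joint's range is limited). The gripper opens to 85 mm and grips with 20 to 120 N. Pads are 22 mm wide; open, the fingers measure 114 mm over their backs; the gripper's body (76 mm by 85 mm) begins 54 mm behind the grasp point. The pads swing forward as they close: fully open they stand 13 mm farther back than shut.
Start: joints at [-1.418, 0.313, 1.498, -0, 1.331, -0.223], TCP at [192.672, -488.374, 250.294] pointing down, gripper open.
Joint ranges: [-2.94, 2.94], [-0.97, 2.17], [0.19, 2.56], [-1.23, 4.37], [0.02, 3.11], [-2.88, 2.88]. Speed limits (rad/s): [2.39, 2.39, 3.01, 3.14, 3.14, 3.14].

### API

Orientations are given as a unit quaternion [w, x, y, z].
In Python, from rig import sense, capture, finish_job, regions_of, mark_of gives the robot as it stands.
- The arm moves only by the tool jog_arm, never from a script. Its argument "series" is text: rows parted by semicolons, each of 7 numbers parted by spaces: the shift along the tool's x, y, z in units of 0.4 m (1.0 is 0.4 m), then the turn, a rotation vector about the tool's x, y, z in units of pi/2 rad (1.0 is pi/2 rad), then the opening, from -1 (shut) to 1 (fully open). A call has 1 to 20 rows; each row is the pose to reach, as a shift and turn from the pose commanded when the call began, along the tool's axes at that moment; what a row does not reach only later rows make up. A row lasts 1/8 s, in which the tool goes at most 62.5 mm and 10.7 degrees, less where a joint would pass 70% of its speed; a pose out of reach is approached as far as the arm can. A call with a number of a shift or a turn outside -1 to 1 is refused whole. A call with a gripper value outside its range is refused whole. The fingers move at their own pace and stop on an object; "grip_force" is the grip in N (left out, the last holds). Time passes only in rows, so rows that repeat a pose let the fingers close. It gives the time, the measured TCP pose, the force, the opening and the grip force at its end, in the units of the state.
- sense(): the state, without advancing time (a new reading comes with each control period).
- capture(name): name is "scene" or "side" or "wrist"; returns a dict with "img" (480x640x3 uint8, red, green, blue), "intrinsics" (3x3 intrinsics, pixels), "dist_coeffs" ([k1, k2, p1, p2, k3] as OpenCV has them; the pictures are not rectified), "R" (3x3) and "t" (3): a world point X has camera coordinates R X + t. Camera axes: x right, y down, z forward; pixel columns grow to the right and rows downward; lengths in mm; the calibration is good to about 2 mm. A picture is of the moment at which its call begins. There is no depth.
- finish_job(): hands the job in; it is judged then, once.
Trained networks look in a picture, given as the dict that the camera call returned (one of the last four; its "shot" number tells which), for a name from the list of things; names that differ only in an ending like _2 or _b are one class to them, and where a whole thing is asked for, a point or a joint stands for the part that bears it (a point fixed in the world has none). Each returns a list of dicts, best first, with "confidence" (0 to 1); they miss things now and then, are a little off and sometimes report something else, mostly with a low value. They report only what shows in the picture. A call takes as long as a camera call.
- regions_of(label, picture): "region" (480x640 bool, what is visible of it) and "point" ([row, column] in pixels, amid what is visible of it).
- mark_of(label, picture): "point" ([row, column] in pixels: a listed point, or the origin of a listed thing).
The state is a dict: "time_s": time; "joints": joint angles; "dq": joint speeds; "tau": joint torques, N m; "eef_pos": TCP position; "ee_rot": TCP orientation; "force": force on the tool from outside, world axes, zero at the start; "wrist_torque": the same for the moment, N m; "grip_width": opening from 0.0 (shut) to 1.0 (fully open); "grip_force": force on a finger pad.
Only numpy, scipy, OpenCV 4.12 (cv2) and the standard library are available. Lean on these libraries where they do the work, as an engineer would, in place of code of your own. Each camera call takes 0.05 s, during which the arm holds its last target. There are 200 camera calls.

### The job

The sprung inner plate of the grey canister sits too high and crooked. Take the tamper off its rest, stand it upright in the middle of the green mat and let go, then take it again from above by the top of its handle and press its flat foot squarely down on the plate until the plate bottoms out level; hold it there a moment, pressing firmly but never forcing it. Finally stand the tamper back upright in the middle of the mat, touch the plate with nothing but the tamper, and leave the other things on the worktop where they are.

Things in the scene. Friction and masses are not known exactly. Their poses are not given: they have to be found in the camera images.
- tamper: Tamper, 0.35 kg, 150 mm long: flat round steel foot, 66 mm across, 18 mm thick; straight square wooden handle, 26 x 26 mm, brass band at 95 mm. Origin: centre of the flat underside. z: along the handle to its top; x, y: square to its flat sides. Centre of mass about 30 mm up: set down leaning by up to 30 degrees it rocks upright. Starts lying on the rest, a pair of sides upright.
- tamper_top (a point): Centre of the handle's top, 150 mm up. Lying, it points to the robot's right (-y, to 0.6 rad towards the robot), 12 degrees above level. Standing it up takes a 78 degree turn: grip at about 110 mm, fingers leaning 33 to 38 degrees (tips towards the foot); set down leaning 40 to 45 the other way. To press, grip about 20 mm below the top from above: lower grips meet the canister's rim.
- rest: Tool rest, fixed to the worktop: dark wood bar 66 mm wide with a brass roller and two brass pegs, 50 mm high, between which the handle lies, 55 mm from the underside of the foot. Origin: centre of its underside. x axis: level, along the lying handle from its top end to the foot.
- mat: Green square mat, 130 x 130 x 5 mm, fixed to the worktop. Origin: centre of its underside, the upper face is 5 mm higher.
- canister: Dark grey open round canister, fixed to the worktop: 97 mm across, 112 mm high, clear inside width 78 mm. Origin: centre of its underside, z up.
- plate_top (a point): Centre of the upper face of the white inner plate in the canister (73 mm across, orange ring); z is square to its face. It starts 48 to 73 mm above the worktop and bottoms out 28 to 45 mm above it, differently each time: feel for the stop. It starts crooked by up to 0.14 rad, gimbals about its middle, takes up the slope of a flat face pressed on it and keeps it.
- follower (a joint): Sinking of the inner plate in m: 0 highest, 0.028 bottomed out (starts at 0 to 0.008). Rub (6 N) and a spring (up to 3.6 N) make it take 6 N to start and about 10 N at the bottom, where it meets a hard stop; 14 to 20 N makes sure of it, more than 45 N is forcing it. It stays where it is left.
- green_mug: Green mug, 94 mm high, a bystander. Origin: centre of its underside.
- egg_timer: Cream egg timer, 62 mm across, 60 mm high, a bystander. Origin: centre of its underside.
- cup: Small white cup with red spots, 55 mm high, a bystander. Origin: centre of its underside.
- beaker: White beaker with black squiggles, 76 mm across, 61 mm high, a bystander. Origin: centre of its underside.
- teaspoon: Metal teaspoon, 130 mm long, lying flat, a bystander. Origin: centre of its underside.
- tin: Second dark grey open tin, 96 mm across, 112 mm high, empty, with no plate in it, at the far left; a bystander. Origin: centre of its underside.

How it is judged:
By the outcome, as a careful person would: the job done as asked, in the order asked, and still so for the second after the job is handed in, with the robot touching nothing.
It also fails if it takes over 66 s, if anything falls off the work surface, if the arm or the gripper's body presses on something with over 40 N, if the wrist force passes 120 N, or if a joint passes its speed limit or range.

## Working session

There is one attempt and no reset: what is moved stays moved. The work goes in short steps, Python scripts to look and compute and a tool call to move; the robot and the scene stay as the last step left them, time stands still between calls to the robot, and variables do not carry over. Pictures are saved under pics/ and viewed, at most 10 in all, crops included, and the job is handed in when it is done.

Besides the shell and the picture viewer there is one more tool, called as a command line: name --argument value ..., lists and objects as JSON in quotes. jog_arm: Moves the arm, as the interface text tells. Shifts and turns lie within -1 to 1; 1 stands for 0.4 m of shift or pi/2 rad of turn. Its arguments: {"type":"object","properties":{"series":{"type":"string"},"grip_force":{"type":"number"}},"required":["series"]}

```bash
ls; mkdir -p pics
cat > h.py <<'E'
import numpy as np, cv2
from scipy.spatial.transform import Rotation as Rn
from scipy.optimize import least_squares
from rig import sense, capture, finish_job, regions_of, mark_of
def save(c,n): cv2.imwrite('pics/'+n+'.png',c['img'][:,:,::-1])
def ray(c,p):
    K=np.array(c['intrinsics'],float);d=np.array(c['dist_coeffs'],float)
    u=cv2.undistortPoints(np.array([[[p[1],p[0]]]],float),K,d)[0,0]
    R=np.array(c['R']);t=np.array(c['t'])
    v=R.T@np.array([u[0],u[1],1]); return -R.T@t, v/np.linalg.norm(v)
def atz(c,p,z):
    o,v=ray(c,p); return o+v*(z-o[2])/v[2]
def tri(obs):
    A=np.zeros((3,3));b=np.zeros(3)
    for c,p in obs:
        o,v=ray(c,p);M=np.eye(3)-np.outer(v,v);A+=M;b+=M@o
    X=np.linalg.solve(A,b)
    return X,[round(float(np.linalg.norm(np.cross(X-ray(c,p)[0],ray(c,p)[1]))),1) for c,p in obs]
def proj(c,X):
    K=np.array(c['intrinsics'],float);d=np.array(c['dist_coeffs'],float)
    r,_=cv2.Rodrigues(np.array(c['R'],float))
    return cv2.projectPoints(np.array(X,float).reshape(-1,1,3),r,np.array(c['t'],float),K,d)[0].reshape(-1,2)
def Rq(q): return Rn.from_quat([q[1],q[2],q[3],q[0]]).as_matrix()
E
cat > a.py <<'E'
from h import *
np.set_printoptions(precision=1,suppress=True)
S=sense();print(S)
cs={n:capture(n) for n in('scene','side','wrist')}
for n in cs: save(cs[n],n+'0')
for l in ['tamper','tamper_top','rest','mat','canister','plate_top','green_mug','egg_timer','cup','beaker','teaspoon','tin']:
    obs=[]
    for n,c in cs.items():
        m=mark_of(l,c)
        if m:
            print(l,n,np.round(m[0]['point'],1),round(m[0]['confidence'],2),atz(c,m[0]['point'],0)[:2],len(m))
            if m[0]['confidence']>.4: obs.append((c,m[0]['point']))
    if len(obs)>1: print('   tri',*tri(obs))
E
python3 a.py
```

```text
pics
{'time_s': 0.0, 'joints': array([-1.4,  0.3,  1.5,  0. ,  1.3, -0.2]), 'dq': array([ 0., -0., -0., -0., -0., -0.]), 'tau': array([ -0. , -41.2, -26. ,  -0. ,   0. ,  -0. ]), 'eef_pos': array([ 192.7, -488.1,  249.7]), 'ee_rot': array([-0. ,  1. ,  0.2,  0. ]), 'force': array([-0.8, -0.5,  0.9]), 'wrist_torque': array([-0., -0.,  0.]), 'grip_force': 0.0, 'grip_width': 0.9967948338781739}
tamper side [229.6 425.7] 0.82 [ 468.1 -236.6] 2
tamper_top scene [355.2 382.8] 0.77 [ 452.1 -342.3] 1
tamper_top side [211.9 482.6] 0.76 [ 470.3 -408.9] 1
   tri [ 426.4 -370.4   57. ] [6.3, 6.3]
rest side [234.2 445.5] 0.53 [ 437.3 -278.7] 1
mat side [268.  252.3] 0.78 [503.6 218.4] 1
canister scene [256.7 319.8] 0.59 [537.9   6.5] 1
canister side [235.2 328.9] 0.81 [535.4   6.5] 1
   tri [536.9   6.3  -0.4] [1.0, 1.0]
plate_top side [218.2 332.4] 0.81 [585. -21.] 1
green_mug scene [230.3 330. ] 0.85 [629.3  77.8] 1
green_mug side [215.5 295.9] 0.68 [626.1  67. ] 1
   tri [620.8  68.6   9. ] [1.4, 1.4]
egg_timer scene [210.  306.3] 0.67 [631.1 195.7] 1
egg_timer side [225.1 248.6] 0.83 [637.1 193.8] 1
   tri [631.6 194.    3.1] [2.3, 2.3]
cup scene [185.3 279.2] 0.61 [638.  351.1] 1
cup side [240.2 193. ] 0.98 [637.8 342.7] 1
   tri [632.2 342.3   7.3] [0.2, 0.2]
beaker scene [256.7 373.9] 0.57 [655.6 -82.5] 1
beaker side [221.7 332.5] 0.63 [573.8 -17.3] 1
   tri [667.2 -43.  -70. ] [33.6, 33.6]
teaspoon side [299.5 286.1] 0.62 [391.  165.4] 1
tin scene [176.9 251.6] 0.64 [592.8 444.4] 1
tin side [267.1 163. ] 0.79 [580.5 430.8] 1
   tri [580.9 430.2   8. ] [5.1, 5.1]
```

View pics/scene0.png

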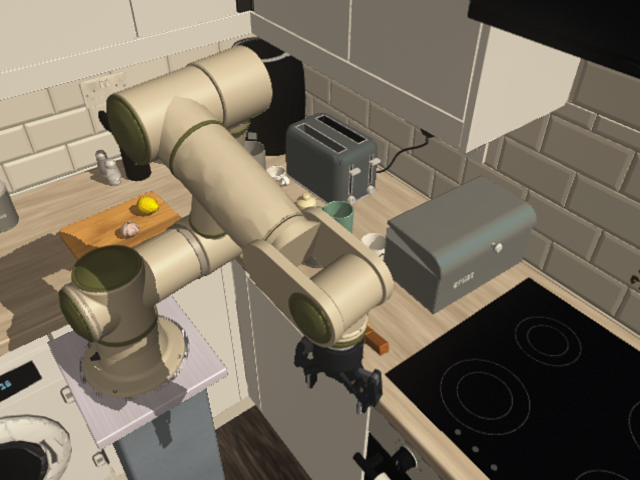

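View pics/side0.png

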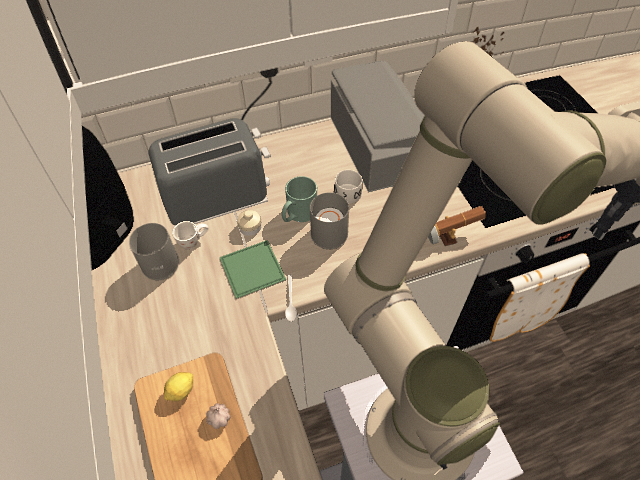

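The scene view is mostly blocked by the arm. The side view shows the tamper lying at about (430,235)–(485,212), the canister at (329,225) and the mat at (252,268). Next I'll work out a viewing pose for the wrist camera.

```bash
cat >> h.py <<'E'
def rel(pos,R,cur=None):
    "units row from current (or given (pos,R)) pose to target"
    if cur is None:
        S=sense();cur=(np.array(S['eef_pos']),Rq(S['ee_rot']))
    d=cur[1].T@(np.array(pos)-cur[0])/400
    r=Rn.from_matrix(cur[1].T@R).as_rotvec()/(np.pi/2)
    return np.round(np.r_[d,r],4)
def down(a):
    "tool pointing down, tool y (closing) at angle a from world x"
    y=np.array([np.cos(a),np.sin(a),0]);z=np.array([0,0,-1.]);return np.c_[np.cross(y,z),y,z]
E
python3 - <<'E'
from h import *
np.set_printoptions(precision=3,suppress=True)
S=sense();R=Rq(S['ee_rot']);print(R)
c=capture('wrist');C=-c['R'].T@c['t'];print('cam in tool',R.T@(C-S['eef_pos']),'axis in tool',R.T@c['R'][2],c['intrinsics'][0,0], 'x axis',R.T@c['R'][0])
s=capture('side')
for l,z in(('tamper',32),('tamper_top',63),('mat',5),('plate_top',60)):
    m=mark_of(l,s)[0]['point'];print(l,atz(s,m,z))
a=np.arctan2(R[1,1],R[0,1]);print(a)
print(rel([400,-300,300],R))
E
```

```text
[[ 0.93   0.367  0.   ]
 [ 0.367 -0.93  -0.   ]
 [ 0.     0.    -1.   ]]
cam in tool [  72.476    0.478 -123.974] axis in tool [-0.28   0.001  0.96 ] 424.88852435950525 x axis [-0.001  1.    -0.001]
tamper [ 443.242 -223.25    32.   ]
tamper_top [ 439.823 -370.799   63.   ]
mat [501.162 212.368   5.   ]
plate_top [536.243   1.084  60.   ]
-1.1949637973402947
[ 0.655 -0.248 -0.124 -0.     0.    -0.   ]
```

jog_arm --series "0.78 -0.225 -0.075 0 0 0 1;0.78 -0.225 -0.075 0 0 0 1;0.78 -0.225 -0.075 0 0 0 1;0.78 -0.225 -0.075 0 0 0 1;0.78 -0.225 -0.075 0 0 0 1;0.78 -0.225 -0.075 0 0 0 1;0.78 -0.225 -0.075 0 0 0 1;0.78 -0.225 -0.075 0 0 0 1"

```text
time_s: 3.25
eef_pos: [448.9, -291.1, 280.1]
ee_rot: [-0.0, 0.983, 0.186, -0.0]
force: [-0.4, 0.5, 0.5]
grip_width: 0.996
grip_force: 0.0
```

Run:
```python
from h import *
np.set_printoptions(precision=1,suppress=True)
cs={n:capture(n) for n in('scene','side','wrist')}
save(cs['wrist'],'wrist1')
print(sense()['eef_pos'])
for l,z in(('tamper',32),('tamper_top',63),('rest',0),('mat',5),('canister',0),('plate_top',60)):
    obs=[]
    for n,c in cs.items():
        m=mark_of(l,c)
        if m:
            print(l,n,np.round(m[0]['point'],1),round(m[0]['confidence'],2),atz(c,m[0]['point'],z)[:2],len(m))
            if m[0]['confidence']>.4: obs.append((c,m[0]['point']))
    if len(obs)>1: print('   tri',*tri(obs))
```

```text
[ 449.1 -291.   280.3]
tamper scene [316.7 342.7] 0.85 [ 433.3 -219.5] 2
tamper side [231.1 424.9] 0.8 [ 444.1 -217.2] 1
tamper wrist [181.7 246.5] 0.72 [ 442.1 -220.4] 1
   tri [ 440.6 -218.    29.3] [5.2, 4.4, 2.3]
tamper_top scene [351.6 385.6] 0.84 [ 426.9 -372.1] 3
tamper_top side [212.6 483.4] 0.79 [ 427.2 -369.1] 2
tamper_top wrist [265.2 404.7] 0.86 [ 429.8 -371.8] 1
   tri [ 428.9 -371.4   60.5] [0.8, 0.6, 1.2]
rest scene [340.  361.1] 0.5 [ 441.  -279.6] 1
rest side [233.6 442.4] 0.59 [ 441.7 -271.9] 1
rest wrist [203.4 302.5] 0.58 [ 435.5 -273.6] 1
   tri [ 439.9 -274.8   -0.8] [4.4, 3.4, 4.7]
mat scene [219.2 266.4] 0.82 [507.8 226.2] 1
mat side [268.6 252.2] 0.7 [498.7 219.4] 1
   tri [500.7 219.6   8.9] [3.9, 3.9]
canister scene [260.1 321.3] 0.76 [532.9  -6.8] 1
plate_top scene [236.2 318.2] 0.48 [544.1  22. ] 1
plate_top side [232.9 441.2] 0.35 [ 407.8 -239.2] 1
```

View pics/wrist1.png

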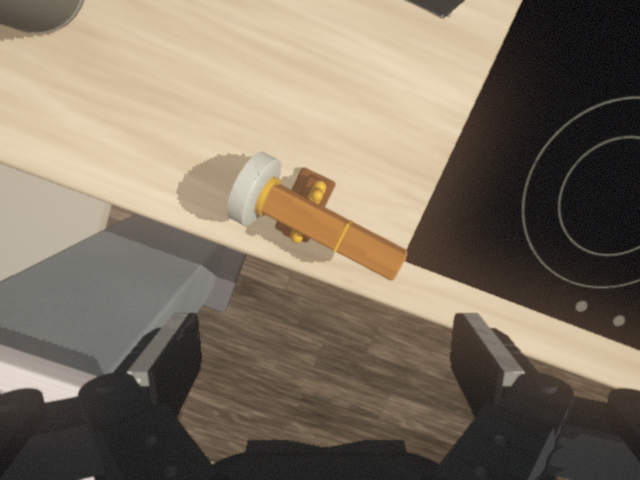

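The wrist view shows the tamper clearly: foot at about (255,190), brass band at (342,237), top end at (400,264), and the rest pegs at (318,190) and (297,238). Next I'll fit the tamper and mat poses.

```bash
cat > fit.py <<'E'
from h import *
np.set_printoptions(precision=2,suppress=True)
cs={n:capture(n) for n in('scene','side','wrist')}
T=[]
for n,c in cs.items():
    for l,s in(('tamper',0),('tamper_top',150)):
        m=mark_of(l,c)
        if m and m[0]['confidence']>.6: T.append((c,m[0]['point'],s,0,1. if n=='wrist' else .5))
# wrist pixel reading: band centre on upper face, end edge centre
T.append((cs['wrist'],[237,342],95,13,2.)); T.append((cs['wrist'],[264,399],150,8,1.))
def ax(p):
    b=p[3]; a=np.array([np.cos(b)*np.cos(np.radians(12)),np.sin(b)*np.cos(np.radians(12)),np.sin(np.radians(12))])
    n=np.array([-np.cos(b)*np.sin(np.radians(12)),-np.sin(b)*np.sin(np.radians(12)),np.cos(np.radians(12))]);return a,n
def f(p):
    a,n=ax(p);r=[(p[2]-32)/2]
    for c,q,s,h,w in T:
        o,v=ray(c,q);X=p[:3]+a*s+n*h;r+=list(np.cross(X-o,v)*w)
    return r
s=least_squares(f,[441,-219,32,-1.65],loss='soft_l1',f_scale=3);print('tamper',s.x,'top',s.x[:3]+ax(s.x)[0]*150,s.cost,np.round(f(s.x),1))
np.save('tam.npy',s.x)
# wrist overlay residual
a,n=ax(s.x);print('proj band,top',proj(cs['wrist'],[s.x[:3]+a*95+n*13,s.x[:3]+a*150+n*13]))
for nme in('side','scene'):
    c=cs[nme];r=regions_of('mat',c)
    if not r: continue
    g=r[0]['region'].astype(np.uint8);cn=max(cv2.findContours(g,0,2)[0],key=cv2.contourArea)
    P=np.array([atz(c,[p[0][1],p[0][0]],5)[:2] for p in cn],np.float32);print('mat',nme,r[0]['confidence'],cv2.minAreaRect(P))
E
python3 fit.py
```

```text
tamper [ 440.68 -221.07   31.78   -1.64] top [ 431.11 -367.48   62.97] 301.92626587907125 [-0.1  0.2  2.5  1.8  0.  -2.   1.  62.1 -0.  39.8 -0.1 -0.2  0.  -2.5
  1.6  0.1 -1.2 -0.   0.3  2.1 -0.9 -0.3]
proj band,top [[341.3  236.74]
 [400.88 267.37]]
mat side 0.87 ((500.93670654296875, 220.0697021484375), (133.59085083007812, 132.15179443359375), 4.8423871994018555)
mat scene 0.76 ((500.1562805175781, 222.3197784423828), (130.55386352539062, 134.84304809570312), 4.959011077880859)
```

```bash
cat > g.py <<'E'
from h import *
np.set_printoptions(precision=3,suppress=True)
p=np.load('tam.npy');b=p[3];u=np.array([np.cos(b),np.sin(b),0]);Z=np.array([0,0,1.])
e=np.radians(12);a=u*np.cos(e)+Z*np.sin(e)
L=np.radians(35.5);zt=-u*np.sin(L)-Z*np.cos(L)   # tips toward foot
yt=np.array([-u[1],u[0],0]);yt*=np.sign(yt[0])
RG=np.c_[np.cross(yt,zt),yt,zt];G=p[:3]+a*110
np.savez('grip.npz',RG=RG,G=G,a=a)
if __name__=='__main__':
    print('G',G,'y',yt);print('hover',rel(G-zt*110,RG));print('down-yaw first',rel(G+[0,-30,170],down(np.arctan2(yt[1],yt[0]))))
E
python3 g.py
```

```text
G [ 433.662 -328.436   54.65 ] y [ 0.998 -0.065  0.   ]
hover [-0.141  0.218  0.34   0.223  0.351 -0.695]
down-yaw first [-0.1    0.144  0.139  0.    -0.    -0.719]
```

jog_arm --series "-0.14 0.218 0.34 0.223 0.351 -0.695 1;-0.14 0.218 0.34 0.223 0.351 -0.695 1;-0.14 0.218 0.34 0.223 0.351 -0.695 1;-0.14 0.218 0.34 0.223 0.351 -0.695 1;-0.14 0.218 0.34 0.223 0.351 -0.695 1;-0.14 0.218 0.34 0.223 0.351 -0.695 1;-0.14 0.218 0.34 0.223 0.351 -0.695 1;-0.14 0.218 0.34 0.223 0.351 -0.695 1;-0.14 0.218 0.34 0.223 0.351 -0.695 1;-0.14 0.218 0.34 0.223 0.351 -0.695 1"

```text
time_s: 6.1
eef_pos: [429.8, -391.7, 144.7]
ee_rot: [-0.208, 0.696, 0.651, 0.222]
force: [-0.4, -1.0, 0.0]
grip_width: 0.999
grip_force: 0.0
```

Run:
```python
from h import *
np.set_printoptions(precision=3,suppress=True)
import g
S=sense();print(S['joints'],S['time_s'])
print('hover err',rel(g.G-g.zt*110,g.RG),'grip',rel(g.G,g.RG))
c=capture('wrist');save(c,'wrist2')
p=g.p;n=np.cross(g.yt,g.a);n*=np.sign(n[2])
print(proj(c,[p[:3]+g.a*s+n*13+g.yt*w for s in(95,150) for w in(-13,13)]))
for l in('tamper','tamper_top'):
    m=mark_of(l,c);print(l,[(np.round(x['point']),round(x['confidence'],2)) for x in m[:1]],proj(c,[p[:3]+g.a*(0 if l=='tamper' else 150)]))
```

```text
[-1.071  0.776  1.156  0.32   1.741 -1.037] 6.1
hover err [-0.002 -0.001  0.    -0.     0.001 -0.001] grip [-0.002 -0.001  0.275 -0.     0.001 -0.001]
[[299.145 214.348]
 [344.902 214.241]
 [295.866 304.482]
 [347.722 304.363]]
tamper [(array([116., 321.]), 0.76)] [[322.453 114.968]]
tamper_top [(array([315., 321.]), 0.89)] [[322.002 314.089]]
```

View pics/wrist2.png

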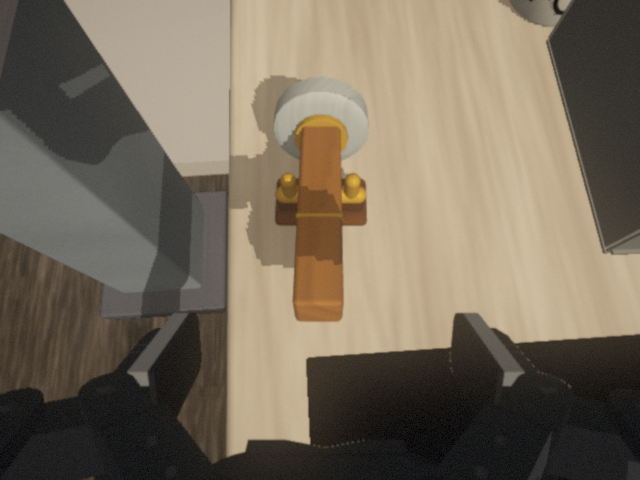

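The handle sits at columns 297–342 and the band at row 214, which matches the prediction within 2 px. I'll go in and grip.

jog_arm --series "-0.002 -0.003 0.12 0 0 0 1;-0.002 -0.003 0.22 0 0 0 1;-0.002 -0.003 0.275 0 0 0 1;-0.002 -0.003 0.275 0 0 0 1;-0.002 -0.003 0.275 0 0 0 -1;-0.002 -0.003 0.275 0 0 0 -1;-0.002 -0.003 0.275 0 0 0 -1;-0.002 -0.003 0.275 0 0 0 -1;-0.002 -0.003 0.275 0 0 0 -1;-0.002 -0.003 0.275 0 0 0 -1" --grip_force 90

```text
time_s: 7.5
eef_pos: [432.8, -328.9, 54.6]
ee_rot: [-0.208, 0.695, 0.651, 0.222]
force: [0.4, -1.8, 3.8]
grip_width: 0.294
grip_force: 87.9
```

Run:
```python
from h import *
np.set_printoptions(precision=4,suppress=True)
import g
S=sense();pos=S['eef_pos'];R=Rq(S['ee_rot']);print(S['joints'],S['grip_width'],S['force'],pos-g.G)
# TCP height at stand: 110 up handle + mat 5
up=rel(pos+[0,0,130],R)
d=np.radians(60)
yt=R[:,1]
best=None
for s in(1,-1):
    M=Rn.from_rotvec(s*np.radians(78)*yt)
    if M.apply(g.a)[2]>.9: St=M.as_matrix()
RM=Rn.from_euler('z',d).as_matrix()@St@R
print('tilt z',RM[:,2])
T=np.array([501,220,5+110+70.])
cur=(pos+np.array([0,0,130]),R)
print('lift',up); print('to mat above',rel(T,RM,cur))
# stages: mid
mid=np.array([420,0,300.]);Rm=Rn.from_euler('z',np.radians(38)).as_matrix()@R
print('mid',rel(mid,Rm,cur))
np.savez('mat.npz',RM=RM,T=T,Rm=Rm)
```

```text
[-1.018  0.802  1.379  0.344  1.493 -1.074] 0.2943369603213028 [ 0.388 -1.771  3.845] [-0.902 -0.421 -0.033]
tilt z [ 0.562 -0.375 -0.737]
lift [ 0.189 -0.    -0.265  0.     0.     0.   ]
to mat above [ 1.124  0.081  0.801 -0.044 -0.781 -0.715]
mid [ 0.834 -0.086  0.24   0.245 -0.    -0.344]
```

jog_arm --series "0.05 0 -0.07 0 0 0 -1;0.12 0 -0.168 0 0 0 -1;0.189 0 -0.265 0 0 0 -1;0.189 0 -0.265 0 0 0 -1"

```text
time_s: 8.0
eef_pos: [433.3, -329.6, 186.9]
ee_rot: [-0.206, 0.695, 0.652, 0.221]
force: [-0.4, 0.7, -4.0]
grip_width: 0.292
grip_force: 89.5
```

Run:
```python
from h import *
np.set_printoptions(precision=4,suppress=True)
z=np.load('mat.npz');S=sense();print(S['force'])
print(rel([430,0,300.],z['Rm']));print(rel([430,0,300.],z['Rm'])/np.array([1]*6))
print(rel(z['T']+[0,0,20],z['RM'],(np.array([430,0,300.]),z['Rm'])))
```

```text
[-0.3971  0.6763 -4.0275]
[ 0.8345 -0.0608  0.2424  0.2455  0.0037 -0.3432]
[ 0.8345 -0.0608  0.2424  0.2455  0.0037 -0.3432]
[ 0.1509  0.4563  0.3992 -0.0162 -0.8553 -0.2637]
```

jog_arm --series "0.83 -0.06 0.242 0.245 0.004 -0.343 -1;0.83 -0.06 0.242 0.245 0.004 -0.343 -1;0.83 -0.06 0.242 0.245 0.004 -0.343 -1;0.83 -0.06 0.242 0.245 0.004 -0.343 -1;0.83 -0.06 0.242 0.245 0.004 -0.343 -1;0.83 -0.06 0.242 0.245 0.004 -0.343 -1;0.83 -0.06 0.242 0.245 0.004 -0.343 -1;0.83 -0.06 0.242 0.245 0.004 -0.343 -1"

```text
time_s: 9.0
eef_pos: [430.0, -1.9, 297.4]
ee_rot: [-0.273, 0.445, 0.841, 0.144]
force: [-0.7, -1.0, -3.6]
grip_width: 0.294
grip_force: 89.5
```

Run:
```python
from h import *
np.set_printoptions(precision=4,suppress=True)
z=np.load('mat.npz');S=sense();print(S['joints'])
print(rel(z['T']+[0,0,20],z['RM']))
```

```text
[-0.4507  0.3029  1.5057  0.3128  1.8791 -1.0358]
[ 0.1554  0.4586  0.3977 -0.0152 -0.8602 -0.2649]
```

jog_arm --series "0.155 0.46 0.398 -0.015 -0.86 -0.265 -1;0.155 0.46 0.398 -0.015 -0.86 -0.265 -1;0.155 0.46 0.398 -0.015 -0.86 -0.265 -1;0.155 0.46 0.398 -0.015 -0.86 -0.265 -1;0.155 0.46 0.398 -0.015 -0.86 -0.265 -1;0.155 0.46 0.398 -0.015 -0.86 -0.265 -1;0.155 0.46 0.398 -0.015 -0.86 -0.265 -1;0.155 0.46 0.398 -0.015 -0.86 -0.265 -1;0.155 0.46 0.398 -0.015 -0.86 -0.265 -1;0.155 0.46 0.398 -0.015 -0.86 -0.265 -1;0.155 0.46 0.398 -0.015 -0.86 -0.265 -1;0.155 0.46 0.398 -0.015 -0.86 -0.265 -1"

```text
time_s: 10.5
eef_pos: [502.0, 220.5, 206.4]
ee_rot: [0.347, 0.271, 0.892, -0.105]
force: [-0.6, 1.0, -4.0]
grip_width: 0.29
grip_force: 90.7
```

Run:
```python
from h import *
np.set_printoptions(precision=4,suppress=True)
z=np.load('mat.npz');S=sense();print(S['joints'])
print('err',rel(z['T']+[0,0,20],z['RM']))
cs={n:capture(n) for n in('scene','side','wrist')}
save(cs['side'],'side3')
for l in('tamper','tamper_top','canister','plate_top'):
    obs=[(c,m[0]['point']) for c in cs.values() for m in[mark_of(l,c)] if m and m[0]['confidence']>.4]
    if len(obs)>1: print(l,*tri(obs))
    else: print(l,len(obs))
```

```text
[ 0.4534  0.3353  1.7677 -0.9019  0.8394  0.0321]
err [ 0.0033 -0.0024  0.0017  0.0003  0.0006 -0.0007]
tamper [502.3696 219.2781  96.349 ] [1.3, 1.3]
tamper_top 1
canister [533.369    7.4447  -0.5099] [0.7, 0.7]
plate_top 1
```

View pics/side3.png

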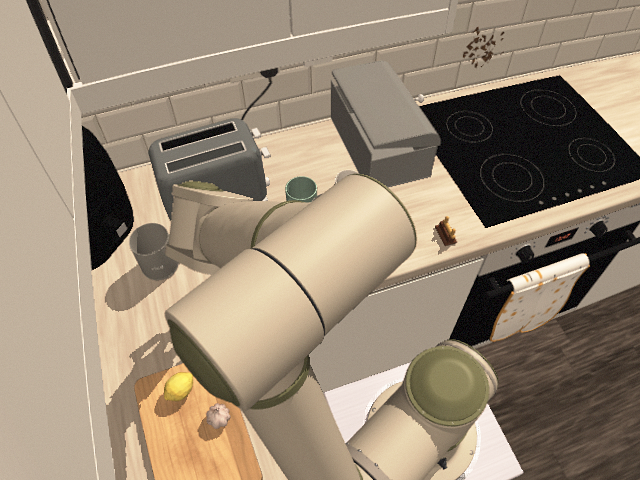

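The arm blocks the side view, but the triangulated foot is at (502, 219, 96), directly above the mat centre. I'll lower it now.

Run:
```python
from h import *
z=np.load('mat.npz')
for h in(122,114.5): print(rel([501,220.5,h],z['RM']))
```

```text
[ 0.1429 -0.0018  0.1544  0.0006  0.0008  0.    ]
[ 0.1556 -0.0018  0.1683  0.0006  0.0008  0.    ]
```

jog_arm --series "0.05 -0.001 0.054 0 0 0 -1;0.1 -0.002 0.108 0 0 0 -1;0.13 -0.002 0.14 0 0 0 -1;0.143 -0.002 0.1545 0 0 0 -1;0.15 -0.002 0.162 0 0 0 -1;0.1555 -0.002 0.168 0 0 0 -1;0.1555 -0.002 0.168 0 0 0 -1;0.1555 -0.002 0.168 0 0 0 -1"

```text
time_s: 12.25
eef_pos: [501.5, 220.5, 115.8]
ee_rot: [0.349, 0.27, 0.891, -0.105]
force: [-1.3, -1.7, 6.0]
grip_width: 0.292
grip_force: 91.6
```

jog_arm --series "0 0 0 0 0 0 0;0 0 0 0 0 0 0.5;0 0 0 0 0 0 1;0 0 0 0 0 0 1;0 0 0 0 0 0 1;0 0 -0.08 0 0 0 1;0 0 -0.2 0 0 0 1;0 0 -0.3 0 0 0 1;0 0 -0.3 0 0 0 1"

```text
time_s: 13.38
eef_pos: [433.1, 266.7, 204.9]
ee_rot: [0.349, 0.27, 0.892, -0.103]
force: [0.8, -0.4, -0.8]
grip_width: 1.001
grip_force: 0.0
```

Run:
```python
from h import *
np.set_printoptions(precision=4,suppress=True)
S=sense();print(S['joints'],S['time_s'],Rq(S['ee_rot']))
cs={n:capture(n) for n in('scene','side','wrist')}
save(cs['wrist'],'wrist4')
for l in('tamper','tamper_top','canister','plate_top'):
    obs=[(c,m[0]['point'],n) for n,c in cs.items() for m in[mark_of(l,c)] if m and m[0]['confidence']>.4]
    if len(obs)>1: print(l,*tri([o[:2] for o in obs]))
    for o in obs: print('  ',o[2],o[1],atz(o[0],o[1],dict(tamper=5,tamper_top=155,canister=0,plate_top=60)[l]))
```

```text
[ 0.6166  0.3034  1.8188 -0.9037  0.9328  0.165 ] 13.375 [[-0.611   0.553   0.5664]
 [ 0.4091  0.8332 -0.3721]
 [-0.6777  0.0044 -0.7354]]
tamper [376.2186  50.6112 161.3991] [17.7, 229.3, 231.4]
   scene [223.6, 264.0] [490.9582 213.2926   5.    ]
   side [234.1, 443.1] [ 436.5967 -270.3298    5.    ]
   wrist [113.7, 323.8] [501.0215 219.2225   5.    ]
tamper_top [510.4722 214.1658 148.4027] [4.3, 2.1, 2.9]
   scene [182.1, 265.8] [500.3227 202.1198 155.    ]
   side [228.0, 245.9] [507.5988 213.5231 155.    ]
   wrist [305.2, 328.8] [502.5403 222.0215 155.    ]
canister [538.9614   5.6099  -0.8623] [4.6, 7.3, 4.4]
   scene [258.6, 320.5] [534.7632  -0.7265   0.    ]
   side [233.3, 326.1] [543.5822  11.2519   0.    ]
   wrist [223.1, 169.5] [537.0853   1.2713   0.    ]
plate_top [528.5415  -3.1643  79.3356] [5.5, 5.5]
   scene [236.3, 320.6] [548.9919  17.7815  60.    ]
   side [219.0, 334.3] [536.0919  -7.8411  60.    ]
```

View pics/wrist4.png

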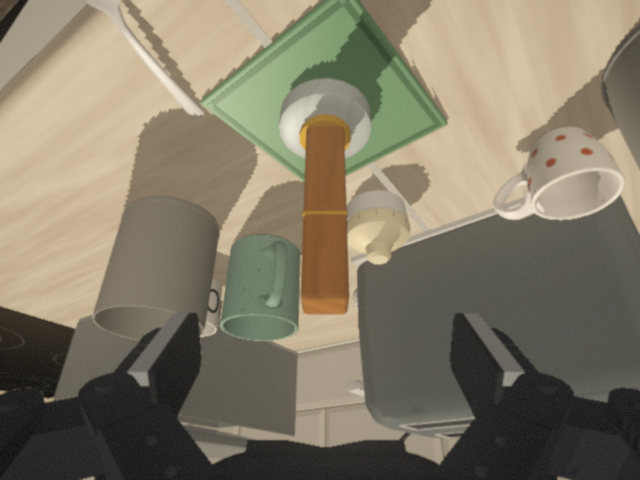

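The tamper stands upright on the mat with its foot at about (325,125), near the mat centre. The bystanders have not moved. Next I'll hover above it, pointing down.

Run:
```python
from h import *
S=sense();R=Rq(S['ee_rot']);a=np.arctan2(R[1,1],R[0,1]);print(np.degrees(a));np.save('yaw.npy',a)
print(rel([501.5,220,255],down(a)))
```

```text
56.29314301139773
[-2.387e-01 -0.000e+00  4.270e-02  3.000e-04  4.731e-01 -1.000e-04]
```

jog_arm --series "-0.14 0 -0.1 0 0.12 0 1;-0.239 0 -0.04 0 0.3 0 1;-0.239 0 0.043 0 0.473 0 1;-0.239 0 0.043 0 0.473 0 1;-0.239 0 0.043 0 0.473 0 1;-0.239 0 0.043 0 0.473 0 1;-0.239 0 0.043 0 0.473 0 1"

```text
time_s: 15.0
eef_pos: [501.3, 220.2, 254.9]
ee_rot: [0.001, 0.29, 0.957, -0.0]
force: [-0.4, 0.7, 0.8]
grip_width: 0.999
grip_force: 0.0
```

```bash
cat > look.py <<'E'
from h import *
import sys
np.set_printoptions(precision=2,suppress=True)
S=sense();print(S['joints'],S['time_s'],S['eef_pos'])
cs={n:capture(n) for n in('scene','side','wrist')}
save(cs['wrist'],sys.argv[1])
for l in('tamper','tamper_top','canister','plate_top'):
    obs=[(c,m[0]['point'],n,m[0]['confidence']) for n,c in cs.items() for m in[mark_of(l,c)] if m and m[0]['confidence']>.4]
    if len(obs)>1: print(l,*tri([o[:2] for o in obs]))
    for o in obs: print('  ',l,o[2],o[1],round(o[3],2),atz(o[0],o[1],dict(tamper=5,tamper_top=155,canister=0,plate_top=60)[l]))
E
python3 look.py wrist5
```

```text
[ 0.2   0.36  1.42 -0.    1.36 -0.78] 15.0 [501.26 220.18 254.92]
tamper [497.17 220.27  14.54] [3.3, 3.3]
   tamper scene [219.4, 263.2] 0.91 [499.72 231.09   5.  ]
   tamper wrist [202.0, 322.9] 0.88 [501.79 217.94   5.  ]
tamper_top [506.33 217.25 144.4 ] [1.1, 1.1]
   tamper_top scene [181.8, 265.2] 0.66 [499.79 204.31 155.  ]
   tamper_top wrist [252.9, 324.3] 0.73 [502.46 219.54 155.  ]
   canister scene [257.9, 319.1] 0.88 [533.42   3.8    0.  ]
plate_top [ 887.32  626.04 -530.54] [109.2, 109.2]
   plate_top scene [234.8, 322.0] 0.59 [555.77  20.43  60.  ]
   plate_top wrist [146.6, 588.8] 0.62 [567.36 410.01  60.  ]
```

View pics/wrist5.png

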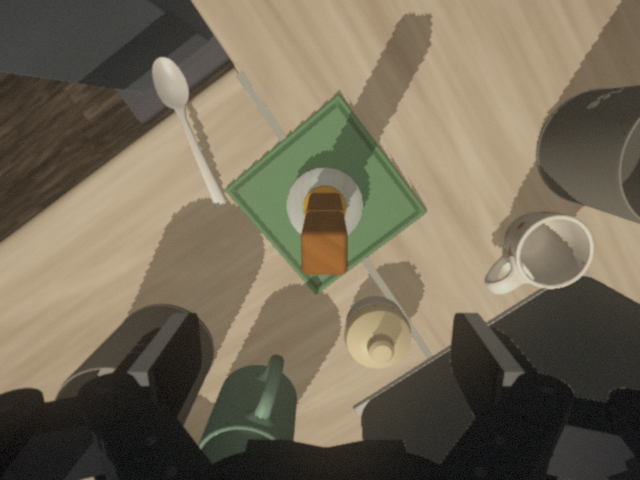

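The handle top is at (325,252) and upright, and the mat corners average to (328,196). Before regripping I'll check the placement and look into the canister.

Run:
```python
from h import *
c=capture('wrist');P=np.array([atz(c,[r,q],5)[:2] for q,r in[(228,188),(340,93),(427,211),(318,293)]]);print(P.round(1),P.mean(0),np.linalg.norm(np.diff(P,axis=0),axis=1))
m=regions_of('mat',c)[0]['region'].astype(np.uint8);cn=max(cv2.findContours(m,0,2)[0],key=cv2.contourArea)
print(cv2.minAreaRect(np.array([atz(c,[p[0][1],p[0][0]],5)[:2] for p in cn],np.float32)))
print(rel([537,5,290],down(np.load('yaw.npy'))))
```

```text
[[445.  154.8]
 [433.6 280.6]
 [560.8 290.7]
 [572.2 164.8]] [502.9262121  222.73985027] [126.36416615 127.59326515 126.36312469]
((502.04559326171875, 221.48109436035156), (130.14013671875, 130.33538818359375), 4.628552436828613)
[-3.717e-01 -3.977e-01 -8.770e-02  3.000e-04  1.000e-04 -1.000e-04]
```

jog_arm --series "-0.372 -0.398 -0.088 0 0 0 1;-0.372 -0.398 -0.088 0 0 0 1;-0.372 -0.398 -0.088 0 0 0 1;-0.372 -0.398 -0.088 0 0 0 1;-0.372 -0.398 -0.088 0 0 0 1;-0.372 -0.398 -0.088 0 0 0 1"

```text
time_s: 16.6
eef_pos: [536.9, 5.5, 290.0]
ee_rot: [-0.0, 0.29, 0.957, 0.0]
force: [-0.1, 0.2, 0.4]
grip_width: 1.002
grip_force: 0.0
```

```bash
python3 look.py wrist6
cat > rim.py <<'E'
from h import *
c=capture('wrist')
for l,z in(('canister',112),('plate_top',60)):
    r=regions_of(l,c)
    for q in r[:1]:
        m=q['region'].astype(np.uint8);cn=max(cv2.findContours(m,0,2)[0],key=cv2.contourArea)
        P=np.array([atz(c,[p[0][1],p[0][0]],z)[:2] for p in cn],np.float32)
        print(l,q['confidence'],m.sum(),'minrect',cv2.minAreaRect(P),'ellipse',cv2.fitEllipse(P))
E
python3 rim.py
```

```text
[-0.21  0.31  1.39  0.    1.44 -1.19] 16.6 [536.87   5.5  289.95]
tamper [501.15 218.79   4.89] [0.6, 0.6]
   tamper scene [221.3, 265.7] 0.89 [500.74 219.21   5.  ]
   tamper wrist [27.1, 504.1] 0.57 [501.57 218.3    5.  ]
   tamper_top scene [181.5, 261.2] 0.67 [491.81 212.17 155.  ]
canister [542.06   8.7   -3.41] [7.6, 7.6]
   canister scene [258.7, 318.8] 0.77 [530.83   1.75   0.  ]
   canister side [231.5, 326.3] 0.92 [548.9    8.82   0.  ]
   plate_top wrist [207.4, 324.5] 0.76 [538.74   4.43  60.  ]
canister 0.65 6993 minrect ((536.3909912109375, 7.8828277587890625), (94.32341003417969, 95.23641204833984), 13.65909481048584) ellipse ((535.4386596679688, 8.490583419799805), (92.41949462890625, 98.84078979492188), 55.792415618896484)
plate_top 0.77 6367 minrect ((537.9575805664062, 7.145977020263672), (75.41342163085938, 76.47591400146484), 54.62236022949219) ellipse ((537.7769165039062, 6.868341445922852), (75.1009521484375, 77.0104751586914), 34.304195404052734)
```

View pics/wrist6.png

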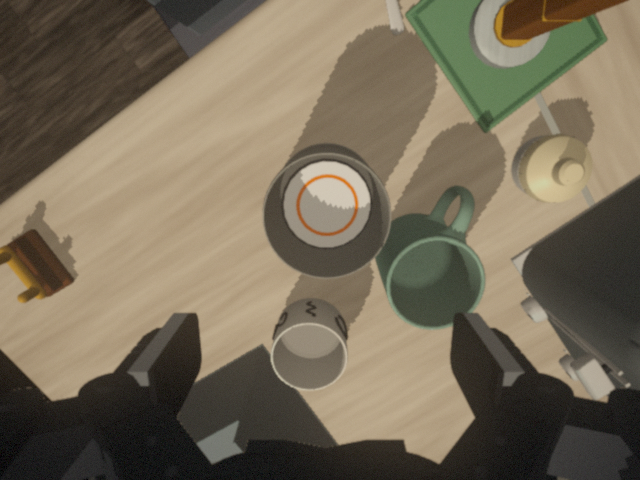

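The view looks into the canister: rim centred at about (327,213), white plate with orange ring at (327,204), slightly tilted. I'll fit the rim circle using only the near half of the outline.

```bash
cat >> rim.py <<'E'
r=regions_of('canister',c)[0]['region'].astype(np.uint8)
pl=regions_of('plate_top',c)[0]['region'].astype(np.uint8)
cn=cv2.convexHull(np.vstack(cv2.findContours(r|pl,0,2)[0]))[:,0]
Q=np.array([atz(c,[p[1],p[0]],112)[:2] for p in cn if p[1]>200])
s=least_squares(lambda x:np.hypot(*(Q-x[:2]).T)-x[2],[537,7,48.5],loss='soft_l1');print('rim free',s.x,np.abs(s.fun).max(),len(Q))
s=least_squares(lambda x:np.hypot(*(Q-x[:2]).T)-48.5,[537,7],loss='soft_l1');print('rim fixed r',s.x)
print('hull bounds',cn.min(0),cn.max(0)); print('reproj (537,6)',proj(c,[[537+48.5*np.cos(t),6+48.5*np.sin(t),112] for t in np.arange(0,6.28,.785)]).round(0).tolist())
im=c['img'].astype(int);o=(im[...,0]>170)&(im[...,1]<130)&(im[...,2]<90);o[:140]=0;o[270:]=0;o[:,:270]=0;o[:,390:]=0
ys,xs=np.nonzero(o);e=cv2.fitEllipse(np.c_[xs,ys].astype(np.float32));print('ring',e,len(xs))
for z in(50,60,70): print(z,atz(c,[e[0][1],e[0][0]],z))
E
python3 rim.py
```

```text
canister 0.72 7048 minrect ((536.3368530273438, 7.791534423828125), (94.52828979492188, 95.23978424072266), 13.391100883483887) ellipse ((535.35986328125, 8.43399715423584), (92.44758605957031, 99.19210052490234), 56.675559997558594)
plate_top 0.92 6558 minrect ((537.3401489257812, 7.075248718261719), (76.348876953125, 77.14765930175781), 56.22586441040039) ellipse ((537.6113891601562, 6.954814434051514), (76.55445861816406, 77.82604217529297), 48.94081115722656)
rim free [537.22995462   7.29267174  46.93920292] 0.38455391384245985 31
rim fixed r [535.8287283    8.60924349]
hull bounds [263 142] [391 277]
reproj (537,6) [[362.0, 270.0], [391.0, 230.0], [383.0, 180.0], [340.0, 151.0], [288.0, 161.0], [260.0, 205.0], [272.0, 253.0], [313.0, 279.0]]
ring ((327.6728820800781, 204.1043701171875), (58.57367706298828, 59.55145263671875), 39.7467041015625) 119
50 [539.80221571   6.0480006   50.        ]
60 [538.14154976   7.09944617  60.        ]
70 [536.4808838    8.15089174  70.        ]
```

Run:
```python
from h import *
R=down(np.load('yaw.npy'))
for z in(250,135): print(rel([502,219.3,z],R))
```

```text
[ 0.3704  0.3973  0.1005  0.0004  0.     -0.    ]
[ 0.3704  0.3971  0.388   0.0004  0.     -0.    ]
```

jog_arm --series "0.37 0.397 0.1 0 0 0 1;0.37 0.397 0.1 0 0 0 1;0.37 0.397 0.1 0 0 0 1;0.37 0.397 0.1 0 0 0 1;0.37 0.397 0.1 0 0 0 1;0.37 0.397 0.1 0 0 0 1;0.37 0.397 0.2 0 0 0 1;0.37 0.397 0.3 0 0 0 1;0.37 0.397 0.36 0 0 0 1;0.37 0.397 0.388 0 0 0 1;0.37 0.397 0.388 0 0 0 1;0.37 0.397 0.388 0 0 0 0;0.37 0.397 0.388 0 0 0 -1;0.37 0.397 0.388 0 0 0 -1;0.37 0.397 0.388 0 0 0 -1;0.37 0.397 0.388 0 0 0 -1;0.37 0.397 0.388 0 0 0 -1" --grip_force 100

```text
time_s: 19.88
eef_pos: [502.4, 219.2, 135.6]
ee_rot: [0.001, 0.29, 0.957, 0.0]
force: [-0.6, -2.0, 6.6]
grip_width: 0.289
grip_force: 99.1
```

jog_arm --series "0 0 -0.08 0 0 0 -1;0 0 -0.2 0 0 0 -1;0 0 -0.36 0 0 0 -1;0 0 -0.36 0 0 0 -1;-0.37 -0.393 -0.36 0 0 0 -1;-0.37 -0.393 -0.36 0 0 0 -1;-0.37 -0.393 -0.36 0 0 0 -1;-0.37 -0.393 -0.36 0 0 0 -1;-0.37 -0.393 -0.36 0 0 0 -1;-0.37 -0.393 -0.36 0 0 0 -1;-0.37 -0.393 -0.36 0 0 0 -1"

```text
time_s: 21.25
eef_pos: [537.7, 7.3, 278.5]
ee_rot: [-0.0, 0.289, 0.957, 0.0]
force: [-0.2, 0.2, -3.2]
grip_width: 0.287
grip_force: 100.1
```

```bash
python3 look.py wrist7
python3 - <<'E'
from h import *
R=down(np.load('yaw.npy'))
for z in(200,): print(rel([537,7.3,z],R))
E
```

```text
[-0.2   0.32  1.41  0.    1.41 -1.19] 21.25 [537.7    7.26 278.5 ]
tamper [535.46   7.17 142.51] [5.3, 5.3]
   tamper scene [216.9, 317.1] 0.76 [633.22 144.57   5.  ]
   tamper wrist [238.6, 323.9] 0.73 [572.39 -17.16   5.  ]
tamper_top [541.12   6.25 294.08] [0.6, 0.6]
   tamper_top scene [166.4, 321.1] 0.75 [667.89 171.46 155.  ]
   tamper_top wrist [379.5, 327.7] 0.82 [620.68 -45.66 155.  ]
canister [540.62  11.26   3.94] [1.5, 1.5]
   canister scene [254.7, 319.2] 0.7 [541.45  13.89   0.  ]
   canister side [232.7, 326.3] 0.82 [545.23  10.12   0.  ]
   plate_top scene [236.8, 322.9] 0.43 [552.66  12.42  60.  ]
[ 3.500e-03  9.000e-04  1.974e-01  4.000e-04  1.000e-04 -0.000e+00]
```

View pics/wrist7.png

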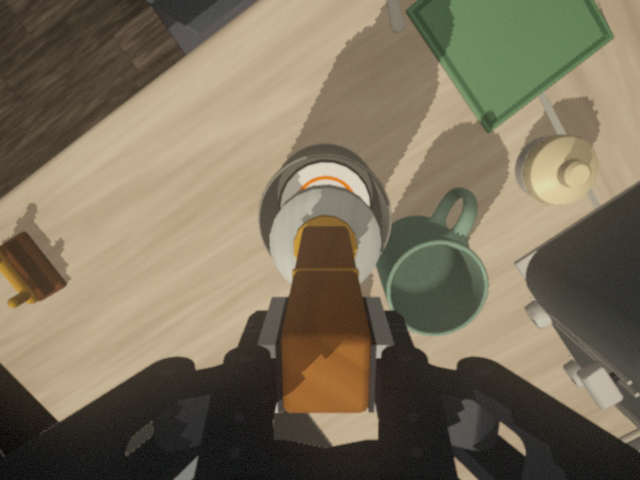

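The tamper is upright in the grip, with the foot at about (327,230) in line with the canister rim centred at (326,208). I'll go down slowly, feeling for contact.

jog_arm --series "0.002 0 0.06 0 0 0 -1;0.002 0 0.11 0 0 0 -1;0.002 0 0.14 0 0 0 -1;0.002 0 0.15 0 0 0 -1;0.002 0 0.155 0 0 0 -1;0.002 0 0.155 0 0 0 -1"

```text
time_s: 22.75
eef_pos: [537.5, 6.6, 217.4]
ee_rot: [0.001, 0.29, 0.957, 0.0]
force: [-0.1, -0.6, -3.8]
grip_width: 0.293
grip_force: 100.3
```

Run:
```python
from h import *
np.set_printoptions(precision=2,suppress=True)
S=sense();print(S['eef_pos'],S['force'],S['wrist_torque'])
c=capture('wrist');P=S['eef_pos']
print('exp foot',proj(c,[P-[0,0,130.5],P+[0,0,20]]),mark_of('tamper',c)[0]['point'],mark_of('tamper_top',c)[0]['point'])
```

```text
[537.48   6.64 217.41] [-0.12 -0.56 -3.84] [-0.02 -0.03 -0.04]
exp foot [[324.36 235.54]
 [323.01 377.52]] [232.6, 326.8] [379.5, 326.9]
```

jog_arm --series "0 0 0.01 0 0 0 -1;0 0 0.02 0 0 0 -1;0 0 0.03 0 0 0 -1;0 0 0.04 0 0 0 -1;0 0 0.05 0 0 0 -1;0 0 0.06 0 0 0 -1;0 0 0.07 0 0 0 -1;0 0 0.08 0 0 0 -1;0 0 0.088 0 0 0 -1;0 0 0.088 0 0 0 -1"

```text
time_s: 24.15
eef_pos: [537.3, 6.6, 181.4]
ee_rot: [0.0, 0.29, 0.957, 0.0]
force: [0.1, -1.8, 1.3]
grip_width: 0.293
grip_force: 100.9
```

jog_arm --series "0 0 0.004 0 0 0 -1;0 0 0.008 0 0 0 -1;0 0 0.012 0 0 0 -1;0 0 0.012 0 0 0 -1"

```text
time_s: 24.65
eef_pos: [537.3, 6.6, 176.9]
ee_rot: [0.0, 0.29, 0.957, 0.0]
force: [0.2, -3.0, 2.6]
grip_width: 0.29
grip_force: 101.1
```

jog_arm --series "0 0 0.003 0 0 0 -1;0 0 0.006 0 0 0 -1;0 0 0.009 0 0 0 -1;0 0 0.009 0 0 0 -1"

```text
time_s: 25.15
eef_pos: [537.3, 6.7, 173.3]
ee_rot: [0.0, 0.29, 0.957, 0.0]
force: [-0.5, -3.2, 3.7]
grip_width: 0.291
grip_force: 101.2
```

jog_arm --series "0 0 0.003 0 0 0 -1;0 0 0.006 0 0 0 -1;0 0 0.009 0 0 0 -1;0 0 0.009 0 0 0 -1"

```text
time_s: 25.65
eef_pos: [537.7, 6.6, 171.4]
ee_rot: [0.001, 0.29, 0.957, 0.0]
force: [-3.3, -3.1, 16.9]
grip_width: 0.298
grip_force: 102.9
```

Run:
```python
from rig import sense
S=sense();print(S['force'],S['wrist_torque'],S['eef_pos'])
```

```text
[-3.34977373 -3.1198142  16.86710047] [-0.77414638  1.19425423  0.02384827] [537.70798492   6.56818157 171.3835044 ]
```

The stop is found: force rose from about 8 N to 20 N net over 2 mm, at TCP 171.4, with the foot at about 41 mm. I'll hold here, easing the sideways load a little.

jog_arm --series "0 -0.0015 0 0 0 0 -1;0 -0.0015 0 0 0 0 -1;0 -0.0015 0 0 0 0 -1;0 -0.0015 0 0 0 0 -1;0 -0.0015 0 0 0 0 -1;0 -0.0015 0 0 0 0 -1;0 -0.0015 0 0 0 0 -1;0 -0.0015 0 0 0 0 -1"

```text
time_s: 26.65
eef_pos: [537.5, 6.3, 171.4]
ee_rot: [0.001, 0.29, 0.957, 0.001]
force: [-3.2, -1.4, 16.6]
grip_width: 0.294
grip_force: 102.8
```

Run:
```python
from h import *
np.set_printoptions(precision=3,suppress=True)
S=sense();print(S['force'],S['wrist_torque'],S['eef_pos'],S['ee_rot'],Rq(S['ee_rot'])[:,2])
c=capture('wrist');P=S['eef_pos']
print('exp',proj(c,[P-[0,0,130.5],P+[0,0,20]]),[mark_of(l,c)[0]['point'] for l in('tamper','tamper_top')])
```

```text
[-3.239 -1.433 16.625] [-0.381  0.935 -0.052] [537.543   6.324 171.385] [0.001 0.29  0.957 0.001] [ 0.003  0.    -1.   ]
exp [[324.181 235.236]
 [323.155 377.547]] [[235.1, 326.5], [381.6, 327.9]]
```

The load is centred and the arm pose is square. I'll lift straight out and carry the tamper to the mat centre.

jog_arm --series "0 0 -0.03 0 0 0 -1;0 0 -0.1 0 0 0 -1;0 0 -0.2 0 0 0 -1;0 0 -0.28 0 0 0 -1;0 0 -0.28 0 0 0 -1;0.3725 0.398 -0.28 0 0 0 -1;0.3725 0.398 -0.28 0 0 0 -1;0.3725 0.398 -0.28 0 0 0 -1;0.3725 0.398 -0.28 0 0 0 -1;0.3725 0.398 -0.28 0 0 0 -1;0.3725 0.398 -0.28 0 0 0 -1;0.3725 0.398 -0.28 0 0 0 -1;0.3725 0.398 -0.2 0 0 0 -1;0.3725 0.398 -0.1 0 0 0 -1;0.3725 0.398 0 0 0 0 -1;0.3725 0.398 0.05 0 0 0 -1;0.3725 0.398 0.06 0 0 0 -1;0.3725 0.398 0.06 0 0 0 -1"

```text
time_s: 29.05
eef_pos: [501.8, 221.0, 146.4]
ee_rot: [0.001, 0.29, 0.957, 0.0]
force: [0.7, 0.2, -2.2]
grip_width: 0.292
grip_force: 100.6
```

Run:
```python
from h import *
print(rel([502,221.3,136],down(np.load('yaw.npy'))),sense()['force'])
```

```text
[ 0.0001  0.0008  0.0261  0.0008  0.0005 -0.0005] [ 0.71559291  0.1872075  -2.1849083 ]
```

jog_arm --series "0 0 0.01 0 0 0 -1;0 0 0.019 0 0 0 -1;0 0 0.025 0 0 0 -1;0 0 0.027 0 0 0 -1;0 0 0.027 0 0 0 -1"

```text
time_s: 29.68
eef_pos: [501.5, 221.4, 135.6]
ee_rot: [0.0, 0.29, 0.957, 0.0]
force: [-2.4, -1.0, 4.8]
grip_width: 0.291
grip_force: 101.6
```

jog_arm --series "0 0 0 0 0 0 0;0 0 0 0 0 0 0.5;0 0 0 0 0 0 1;0 0 0 0 0 0 1;0 0 0 0 0 0 1;0 0 -0.05 0 0 0 1;0 0 -0.15 0 0 0 1;0 0 -0.386 0 0 0 1;0 0 -0.386 0 0 0 1;-0.372 -0.398 -0.386 0 0 0 1;-0.372 -0.398 -0.386 0 0 0 1;-0.372 -0.398 -0.386 0 0 0 1;-0.372 -0.398 -0.386 0 0 0 1;-0.372 -0.398 -0.386 0 0 0 1;-0.372 -0.398 -0.386 0 0 0 1;-0.372 -0.398 -0.386 0 0 0 1"

```text
time_s: 31.68
eef_pos: [536.6, 7.4, 289.4]
ee_rot: [0.0, 0.289, 0.957, 0.0]
force: [0.3, 0.2, -0.4]
grip_width: 1.001
grip_force: 0.0
```

```bash
python3 look.py wrist8; sed -i "s/,255)/,255)/" rim.py; python3 rim.py | tail -6
python3 - <<'E'
from h import *
im=cv2.imread('pics/wrist8.png');cv2.imwrite('pics/crop8.png',cv2.resize(im[130:300,240:420],None,fx=3.3,fy=3.3))
E
```

```text
[-0.2   0.31  1.39  0.    1.43 -1.19] 31.675 [536.63   7.35 289.43]
tamper [493.91 218.13  14.49] [6.6, 2.0, 5.4]
   tamper scene [220.1, 261.5] 0.58 [493.95 231.36   5.  ]
   tamper side [267.4, 253.4] 0.47 [501.09 215.7    5.  ]
   tamper wrist [24.1, 504.7] 0.58 [499.64 220.73   5.  ]
   tamper_top scene [180.4, 263.6] 0.65 [499.93 212.58 155.  ]
canister [535.63   8.69   0.59] [5.5, 5.5]
   canister scene [258.0, 317.4] 0.75 [529.48   6.27   0.  ]
   canister side [233.2, 327.4] 0.83 [542.76   7.99   0.  ]
   plate_top scene [219.7, 263.0] 0.42 [464.14 171.1   60.  ]
canister 0.62 7726 minrect ((535.4558715820312, 7.623542785644531), (96.27800750732422, 93.45067596435547), 4.404582500457764) ellipse ((535.3079833984375, 8.602357864379883), (91.74002838134766, 99.29198455810547), 58.85718536376953)
plate_top 0.8 5680 minrect ((534.1297607421875, 9.235855102539062), (71.01849365234375, 71.54691314697266), 56.219879150390625) ellipse ((533.8050537109375, 9.32838249206543), (71.01568603515625, 71.5544662475586), 35.16493606567383)
rim free [537.05746272   7.50264515  46.89653103] 0.4257745596676301 26
rim fixed r [535.68308358   8.96855545]
hull bounds [262 143] [390 278]
reproj (537,6) [[360.0, 271.0], [389.0, 232.0], [381.0, 182.0], [338.0, 152.0], [286.0, 163.0], [259.0, 206.0], [270.0, 254.0], [312.0, 280.0]]Traceback (most recent call last):
  File "rim.py", line 17, in <module>
    ys,xs=np.nonzero(o);e=cv2.fitEllipse(np.c_[xs,ys].astype(np.float32));print('ring',e,len(xs))
                          ~~~~~~~~~~~~~~^^^^^^^^^^^^^^^^^^^^^^^^^^^^^^^^^
cv2.error: OpenCV(4.12.0) /io/opencv/modules/imgproc/src/shapedescr.cpp:361: error: (-201:Incorrect size of input array) There should be at least 5 points to fit the ellipse in function 'fitEllipseNoDirect'
```

View pics/wrist8.png

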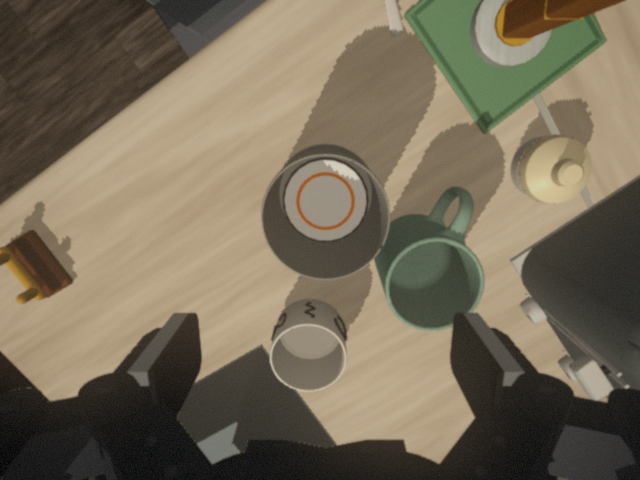

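The plate is now low and level: it looks round in the tilted view, which fits a tilt under about 0.03 rad. It appears 7% smaller, matching about 28 mm of sinking to 41 mm. The tamper stands on the mat centre at about (511,32), the bystanders have not moved and the gripper is clear. I'm handing the job in.

```bash
python3 -c "
from rig import finish_job
print(finish_job())"
```

```text
the job is handed in; nothing more can be done
None
```

The job is handed in after about 32 s of the 66 s allowed: the plate was pressed with about 20 N to its stop and held for about 1 s, ending about 41 mm above the worktop and level as far as the wrist camera shows. The tamper stands upright in the middle of the mat, and the other things appear where they were.

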